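Feel round the rim of a mended porcelain basin

ROBOT

A 6-joint arm with a two-finger parallel gripper is mounted at the origin on the work surface. World frame = base frame: x ahead of the robot, y to its left, z up, the work surface at z = 0. Lengths are in m, angles in rad, forces in N, time in s.
With the tool pointing down it reaches from about 0.375 to 0.9 m from the base axis. Payload 3.1 kg.
Tool frame: the origin (TCP) lies midway between the tips of the shut fingers; the grasp point (between the pads) lies 19 mm behind it (manip.tcp_to_grasp is the distance from the TCP to the grasp point, in m); z points along the fingers, y is the line along which they close (so a half turn about z gives the same grasp; the last joint's range is limited). The gripper opens to 85 mm and grips with 20 to 120 N. Pads are 22 mm wide; open, the fingers measure 114 mm over their backs; the gripper's body (76 mm by 85 mm) begins 54 mm behind the grasp point. The pads swing forward as they close: fully open they stand 13 mm farther back than shut.
Start: joints at [-1.488, 0.527, 1.433, -0, 1.181, -0.178], TCP at [0.161, -0.604, 0.231] pointing down, gripper open.
Joint ranges: [-3.08, 3.08], [-0.75, 2.2], [0.22, 2.44], [-1.43, 4.57], [0, 2.65], [-2.85, 2.85]. Speed limits (rad/s): [2.79, 2.79, 3.14, 3.14, 3.14, 3.14].

INTERFACE

Orientations are given as a unit quaternion [x, y, z, w].
In Python, from station import manip gives the robot as it stands. The module is installed in compiled form; this text tells all that it offers.
- The arm moves only by the shell command python3 -m crank 'ROWS' [OPENING] [FORCE]. ROWS is JSON, a list of rows, each a list of 2 entries, a list of its own where there are three numbers: the shift along the tool's x, y, z in cm, then the turn about the tool's z in degrees. In form: [[[x, y, z], spin], ...]. A call has 1 to 10 rows; each row is the pose to reach, as a shift and turn from the pose commanded when the call began, along the tool's axes at that moment; what a row does not reach only later rows make up. A row lasts 1/10 s, in which the tool goes at most 50 mm and 8.59 degrees, less where a joint would pass 70% of its speed; a pose out of reach is approached as far as the arm can. A call with a gripper value outside its range is refused whole. OPENING is the finger opening in cm, from 0 to 8.54, set as the call begins (- or left out, the last holds). The fingers move at their own pace and stop on an object; FORCE is the grip in N (left out, the last holds). Time passes only in rows, so rows that repeat a pose let the fingers close. It gives the time, the measured TCP pose, the force and the opening at its end, in the units of the state.
- manip.sense(): the state, without advancing time (a new reading comes with each control period).
- manip.snapshot(name): name is "side" or "top" or "wrist"; returns the picture (480x640x3 uint8, red, green, blue); there is no depth.
- manip.camera_params(name): a dict with "fx", "fy", "cx", "cy" (pixels), "k1" (the pictures are not rectified: a ray, as slopes to the right and down, at radius r is drawn at 1 + k1 r^2 times it, then the intrinsics apply), "pose" (4x4, takes a point from camera to world coordinates). Camera axes: x right, y up, looking along -z (the intrinsics and any distortion apply to the point x, -y, -z); pixel columns grow to the right and rows downward; lengths in m; the calibration is good to about 2 mm. A picture is of the moment at which its call begins: read the wrist's pose just before it. camera_params takes no time and is no camera call; for the wrist camera it gives the pose at the moment of the call.
- manip.sign_off(): hands the job in, once; it reports no verdict.
The state is a dict: "t": time; "q": joint angles; "qd": joint speeds; "tau": joint torques, N m; "tcp_pos": TCP position; "tool_rot": TCP orientation; "force": force on the tool from outside, world axes, zero at the start; "ft_torque": the same for the moment, N m; "finger_gap": opening from 0.0 (shut) to 1.0 (fully open).
Only numpy, scipy, OpenCV 4.12 (cv2) and the standard library are available. Lean on these libraries where they do the work, as an engineer would, in place of code of your own. Each camera call takes 0.05 s, during which the arm holds its last target. There are 200 camera calls.

TASK

Feel the rim of the white porcelain basin for chips: set your fingertips lightly down on the top of its lip at the gold repair, run them all the way round along the lip, anticlockwise as seen from above, until you are back on the gold repair, and then lift clear. Touch the lip lightly at every blue flower as you pass over it, do not reach into the basin or take hold of it, and leave the basin and everything else on the desk where it stands.

Things in the scene. Friction and masses are not known exactly. Their poses are not given: they have to be found in the camera images.
- washer: The basin: loose round straight-sided white porcelain brush washer, 0.65 to 1 kg, upright on an unglazed 120 mm foot that grips the mat, open on top. 136 mm across, 55 mm high, wall 7 mm, inner floor 12 mm up; lip flat and level, its middle line a circle of radius 64.5 mm at 55 mm height. Rigid and fragile: over 30 N on it is rough handling. Origin: centre of the underside; z up; x points to the gold repair.
- repair (a point): The gold repair: a gold-filled chip about 23 mm long in the basin's lip with thin gold veins running down from it inside and outside. This point is in the middle of the top of the lip there (64.5 mm from the axis, 55 mm above the desk), where closed fingertips rest on the lip.
- flower1 (a point): Blue flower 1 of the basin's painted border: a 6 mm blue dab over the lip, five petals below it outside. Point: middle of the top of the lip, 40 degrees anticlockwise from the gold repair.
- flower2 (a point): Blue flower 2 of the basin's painted border: a 6 mm blue dab over the lip, five petals below it outside. Point: middle of the top of the lip, 80 degrees anticlockwise from the gold repair.
- flower3 (a point): Blue flower 3 of the basin's painted border: a 6 mm blue dab over the lip, five petals below it outside. Point: middle of the top of the lip, 120 degrees anticlockwise from the gold repair.
- flower4 (a point): Blue flower 4 of the basin's painted border: a 6 mm blue dab over the lip, five petals below it outside. Point: middle of the top of the lip, 160 degrees anticlockwise from the gold repair.
- flower5 (a point): Blue flower 5 of the basin's painted border: a 6 mm blue dab over the lip, five petals below it outside. Point: middle of the top of the lip, 200 degrees anticlockwise from the gold repair.
- flower6 (a point): Blue flower 6 of the basin's painted border: a 6 mm blue dab over the lip, five petals below it outside. Point: middle of the top of the lip, 240 degrees anticlockwise from the gold repair.
- flower7 (a point): Blue flower 7 of the basin's painted border: a 6 mm blue dab over the lip, five petals below it outside. Point: middle of the top of the lip, 280 degrees anticlockwise from the gold repair.
- flower8 (a point): Blue flower 8 of the basin's painted border: a 6 mm blue dab over the lip, five petals below it outside. Point: middle of the top of the lip, 320 degrees anticlockwise from the gold repair.
- fruit_bowl: Bystander: loose yellow plastic bowl with dark cherries, 124 mm across, 64 mm high. Origin: centre of its underside.
- dish: Bystander: loose plain grey-green dish, 130 mm across, 32 mm high. Origin: centre of its underside.
- magnifier: Bystander: loose white magnifier lying flat, lens ring 90 mm across, 217 mm long, 18 mm high. Origin: on the desk, about the middle of its length; x points to the lens.
- torch: Bystander: loose black pocket torch lying flat, 120 mm long, 29 mm thick. Origin: on the desk under its middle; x points to its lamp.
- phone: Bystander: loose phone lying flat, 147 x 71 x 8 mm. Origin: centre of its underside; x along its length.
- walnut_a: Bystander: loose brown collector's walnut, 39 mm across, 38 mm high. Origin: centre of its underside.
- walnut_b: Bystander: the other loose walnut, the same size. Origin: centre of its underside.
Not all that is in view belongs to the job. There is more than one size of the washer; the job needs the middle-sized.

How it is judged:
On the way, in this order (a step that is already met when the one before it is completed fails the run):
1. a fingertip is set down on the lip at the gold repair (horizontal distance between the grasp point and repair below 0.02 m and contact force between the fingers and washer above 0.2 N), for 0.02 s.
2. the fingertip passes blue flower 1, touching the lip (horizontal distance between the grasp point and flower1 below 0.02 m and contact force between the fingers and washer above 0.2 N), for 0.02 s.
3. the fingertip passes blue flower 2, touching the lip (horizontal distance between the grasp point and flower2 below 0.02 m and contact force between the fingers and washer above 0.2 N), for 0.02 s.
4. the fingertip passes blue flower 3, touching the lip (horizontal distance between the grasp point and flower3 below 0.02 m and contact force between the fingers and washer above 0.2 N), for 0.02 s.
5. the fingertip passes blue flower 4, touching the lip (horizontal distance between the grasp point and flower4 below 0.02 m and contact force between the fingers and washer above 0.2 N), for 0.02 s.
6. the fingertip passes blue flower 5, touching the lip (horizontal distance between the grasp point and flower5 below 0.02 m and contact force between the fingers and washer above 0.2 N), for 0.02 s.
7. the fingertip passes blue flower 6, touching the lip (horizontal distance between the grasp point and flower6 below 0.02 m and contact force between the fingers and washer above 0.2 N), for 0.02 s.
8. the fingertip passes blue flower 7, touching the lip (horizontal distance between the grasp point and flower7 below 0.02 m and contact force between the fingers and washer above 0.2 N), for 0.02 s.
9. the fingertip passes blue flower 8, touching the lip (horizontal distance between the grasp point and flower8 below 0.02 m and contact force between the fingers and washer above 0.2 N), for 0.02 s.
10. the fingertip comes back to the gold repair, touching the lip (all of step 1), for 0.02 s.
At the end, for the whole second after the job is handed in: After the fingertips have touched the lip at the gold repair, flowers 1 to 8 in turn and the repair again (within 20 mm), the basin is upright (0.04 rad), within 15 mm of its start and at rest, every bystander within 20 mm of its start, and the robot is clear of everything (distance of washer from where it was at the start of the episode below 0.015 m and angle between washer's own z axis and vertical below 0.04 rad and linear speed of washer below 0.01 m/s and distance of each of fruit_bowl, dish, magnifier, torch, phone, walnut_a, walnut_b from where it was at the start of the episode below 0.02 m).
It fails at once if the basin is lifted, or a side of it tipped up (height (world z) of washer above 0.008 m or angle between washer's own z axis and vertical above 0.12 rad).
It fails at once if the basin is pushed more than 20 mm away (distance of washer from where it was at the start of the episode above 0.02 m).
It fails at once if the lip is pressed with more than 30 N (contact force between the fingers and washer above 30 N).
It fails at once if the fingers reach into the basin or hook over its wall instead of staying on top of the lip (the point between the pads comes lower than 6 mm above the lip, within 90 mm of the basin's axis) (horizontal distance between the grasp point and washer below 0.09 m and z of the grasp point in the frame of washer below 0.061 m).
It fails at once if a bystander is moved more than 25 mm (distance of any of fruit_bowl, dish, magnifier, torch, phone, walnut_a, walnut_b from where it was at the start of the episode above 0.025 m).
It also fails if it takes over 64 s, if anything falls off the work surface, if the arm or the gripper's body presses on something with over 40 N, if the wrist force passes 120 N, or if a joint passes its speed limit or range.

## Working session

There is one attempt and no reset: what is moved stays moved. The work goes in short steps, Python scripts to look and compute and a shell command to move; the robot and the scene stay as the last step left them, time stands still between calls to the robot, and variables do not carry over. Pictures are saved under pics/ and viewed, on a budget of 10 in all, crops included, one or two more only if the job needs it, and the job is handed in when it is done.

```bash
mkdir -p pics; ls; python3 - <<'E'
from station import manip
import cv2,numpy as np
s=manip.sense();print(s)
for n in("top","side"):
    im=manip.snapshot(n);cv2.imwrite(f"pics/{n}0.png",im[...,::-1]);p=manip.camera_params(n);print(n,p)
print(manip.tcp_to_grasp)
E
```

```text
pics
{'t': 0.0, 'q': array([-1.48846656e+00,  5.28453101e-01,  1.43392306e+00,  1.13095012e-05,
        1.18138123e+00, -1.78515369e-01]), 'qd': array([ 1.77732067e-03,  2.86734628e-05,  6.96532857e-04, -3.29331727e-05,
       -4.46704212e-04,  1.88560661e-03]), 'tau': array([ 5.40299607e-04, -4.42346191e+01, -1.78024435e+01, -1.55350854e-04,
        8.54240876e-03, -4.27979103e-06]), 'tcp_pos': array([ 0.16114774, -0.60312179,  0.23033504]), 'tool_rot': array([ 9.91506725e-01,  1.30050920e-01,  5.72569842e-05, -1.08086354e-03]), 'force': array([0.01359481, 0.21804642, 0.32331571]), 'ft_torque': array([ 0.04151184, -0.01960928, -0.00541959]), 'finger_gap': 0.9986483572632974}
top {'fx': 608.6421826168374, 'fy': 608.6421826168374, 'cx': 321.1508086919536, 'cy': 242.6635236318811, 'k1': -0.10224473589273282, 'pose': array([[-8.69849058e-04,  9.95647363e-01, -9.31964132e-02,
         3.72867714e-01],
       [-9.99935883e-01, -1.91823613e-03, -1.11602306e-02,
         7.02049628e-02],
       [-1.12904269e-02,  9.31807299e-02,  9.95585194e-01,
         1.33097599e+00],
       [ 0.00000000e+00,  0.00000000e+00,  0.00000000e+00,
         1.00000000e+00]])}
side {'fx': 525.770222266031, 'fy': 525.770222266031, 'cx': 327.03033537438034, 'cy': 233.15407932770174, 'k1': -0.07337062438919928, 'pose': array([[-0.98483986,  0.12303929, -0.12227749,  0.34599243],
       [-0.17338997, -0.71910763,  0.67291911,  0.82509737],
       [-0.00513519,  0.68391925,  0.72953964,  0.87042328],
       [ 0.        ,  0.        ,  0.        ,  1.        ]])}
0.0187
```

View pics/top0.png

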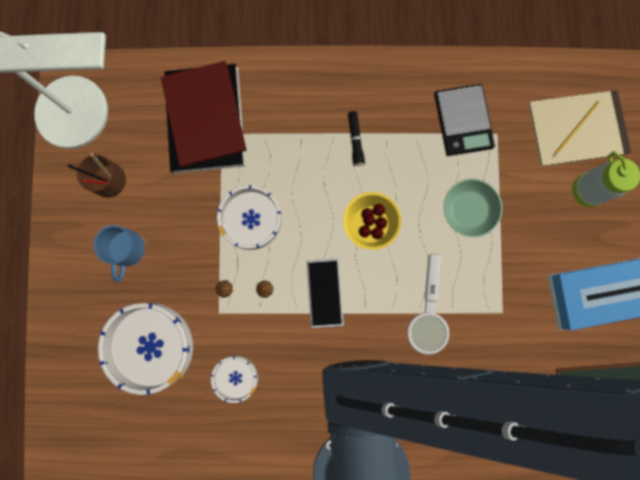

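View pics/side0.png

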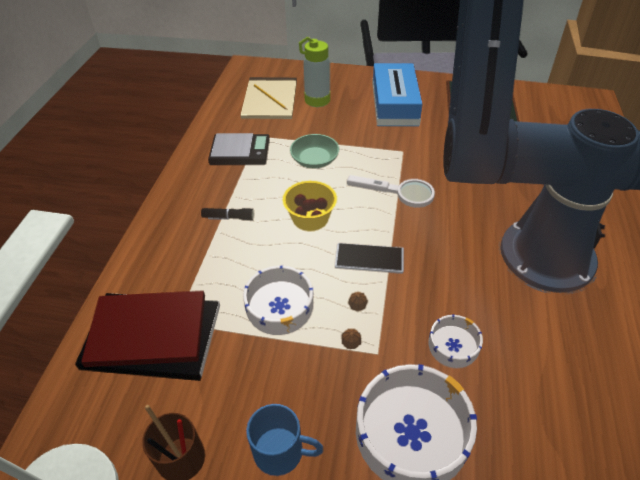

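The middle-sized basin is at about (250,218) in the top view, with its gold repair at (222,231). In the side view it is at (279,298). Next I locate it from the rim dabs.

```bash
cat > h.py <<'E'
from station import manip
import cv2,numpy as np
from scipy.optimize import least_squares
from scipy.spatial.transform import Rotation as R
def cast(p,uv,z):
    K=np.array([[p['fx'],0,p['cx']],[0,p['fy'],p['cy']],[0,0,1.]])
    n=cv2.undistortPoints(np.float64(uv).reshape(-1,1,2),K,np.array([p['k1'],0,0,0.]))[:,0]
    d=np.c_[n[:,0],-n[:,1],-np.ones(len(n))]@p['pose'][:3,:3].T
    o=p['pose'][:3,3]; return o+d*((z-o[2])/d[:,2])[:,None]
def blobs(im,lo,hi,mn):
    m=cv2.inRange(cv2.cvtColor(im,cv2.COLOR_BGR2HSV),lo,hi)
    n,_,st,c=cv2.connectedComponentsWithStats(m)
    return [(c[i],st[i,4]) for i in range(1,n) if st[i,4]>=mn]
def basin(im,p,g,name=""):
    B=blobs(im,(100,80,40),(135,255,220),4);G=blobs(im,(10,110,110),(28,255,255),4)
    P=lambda L:[(cast(p,[c],.055)[0,:2],a,c) for c,a in L]
    dabs=[x for x in P(B) if .05<np.hypot(*(x[0]-g))<.085]
    gold=[x for x in P(G) if .05<np.hypot(*(x[0]-g))<.085]
    D=np.array([x[0] for x in dabs])
    f=least_squares(lambda v:np.hypot(*(D-v[:2]).T)-v[2],[*g,.0645])
    c=f.x[:2];ang=lambda q:np.degrees(np.arctan2(*(q-c)[::-1]))
    print(name,"centre",c.round(4),"r",f.x[2].round(4),"res mm",(f.fun*1e3).round(1))
    print(" dabs",sorted(ang(q).round(1) for q in D)," gold",[(ang(x[0]).round(1),int(x[1]),x[2].round()) for x in gold])
    return c
E
python3 - <<'E'
from h import *
for n,uv in(("top",(250,218)),("side",(279,290))):
    p=manip.camera_params(n);g=cast(p,[uv],.055)[0,:2];print(g)
    basin(cv2.imread(f"pics/{n}0.png"),p,g,n)
p=manip.camera_params("top")
print(R.from_quat(manip.sense()['tool_rot']).as_matrix().round(4))
E
```

```text
[0.54511486 0.23530503]Traceback (most recent call last):
  File "<stdin>", line 4, in <module>
  File "h.py", line 20, in basin
    f=least_squares(lambda v:np.hypot(*(D-v[:2]).T)-v[2],[*g,.0645])
    return func(*args, **kwargs)
    vector_fun = VectorFunction(
        fun_wrapped,
    ...<6 lines>...
        workers=workers
    )
    self._update_fun()
    ~~~~~~~~~~~~~~~~^^
    self.f = self.fun_wrapped(xp_copy(self.x))
             ~~~~~~~~~~~~~~~~^^^^^^^^^^^^^^^^^
    return np.atleast_1d(self.fun(x))
                         ~~~~~~~~^^^
    return self.f(x, *self.args, **self.kwargs)
           ~~~~~~^^^^^^^^^^^^^^^^^^^^^^^^^^^^^^
  File "h.py", line 20, in <lambda>
    f=least_squares(lambda v:np.hypot(*(D-v[:2]).T)-v[2],[*g,.0645])
                                        ~^~~~~~
ValueError: operands could not be broadcast together with shapes (0,) (2,)
```

```bash
python3 - <<'E'
from h import *
im=cv2.imread("pics/top0.png");h=cv2.cvtColor(im,cv2.COLOR_BGR2HSV)
print(h[186:192,246:256].tolist()[::2]); print(h[229:234,219:226].tolist()[::2])
p=manip.camera_params("top");print([(c.round(),a,cast(p,[c],.055)[0,:2].round(3)) for c,a in blobs(im,(100,80,40),(135,255,220),2) if 200<c[0]<300 and 170<c[1]<260])
E
```

```text
[[[19, 22, 198], [15, 14, 186], [127, 14, 159], [118, 57, 139], [116, 68, 138], [120, 20, 153], [13, 13, 181], [18, 22, 198], [19, 24, 200], [20, 25, 201]], [[18, 17, 154], [15, 11, 142], [124, 15, 123], [117, 53, 110], [117, 50, 113], [129, 14, 129], [17, 12, 148], [19, 18, 159], [18, 18, 167], [17, 20, 176]], [[19, 19, 105], [15, 19, 105], [20, 15, 102], [15, 10, 101], [15, 10, 102], [20, 15, 105], [23, 19, 109], [17, 21, 111], [20, 21, 111], [17, 20, 114]]]
[[[18, 174, 174], [19, 177, 187], [19, 171, 188], [18, 150, 182], [18, 107, 181], [19, 64, 188], [19, 37, 198]], [[16, 162, 153], [18, 167, 176], [19, 177, 186], [19, 175, 187], [19, 159, 183], [18, 119, 178], [18, 71, 182]], [[14, 118, 147], [17, 115, 171], [18, 140, 186], [19, 164, 188], [19, 164, 188], [18, 131, 187], [19, 81, 183]]]
[(array([251., 219.]), np.int32(178), array([0.543, 0.234])), (array([257., 246.]), np.int32(2), array([0.487, 0.22 ]))]
```

```bash
sed -i 's/(100,80,40),(135,255,220),4)/(100,35,30),(140,255,255),4)/' h.py; python3 - <<'E'
from h import *
for n,uv in(("top",(250,218)),("side",(279,290))):
    p=manip.camera_params(n);g=cast(p,[uv],.055)[0,:2]
    basin(cv2.imread(f"pics/{n}0.png"),p,g,n)
print(R.from_quat(manip.sense()['tool_rot']).as_matrix().round(4))
E
```

```text
top centre [0.5476 0.2387] r 0.0644 res mm [-0.2 -0.1  0.2  0.4 -0.2  0.3 -0.2 -0.1]
 dabs [np.float64(-162.7), np.float64(-122.0), np.float64(-80.9), np.float64(-40.9), np.float64(-1.4), np.float64(37.5), np.float64(76.7), np.float64(156.4)]  gold []
side centre [0.5482 0.2458] r 0.0656 res mm [ 0.9  1.   0.4 -1.2 -2.  -1.4  0.5  1.8]
 dabs [np.float64(-159.1), np.float64(-119.6), np.float64(-81.6), np.float64(-43.7), np.float64(-5.1), np.float64(34.7), np.float64(78.0), np.float64(157.5)]  gold [(np.float64(117.6), 73, array([286., 320.]))]
[[ 9.662e-01  2.578e-01 -1.000e-04]
 [ 2.578e-01 -9.662e-01  1.900e-03]
 [ 4.000e-04 -1.900e-03 -1.000e+00]]
```

```bash
python3 -m crank '[[[3.7,-2.7,0],1.5],[[7.4,-5.3,0],3],[[11.1,-8,0],4.5],[[14.8,-10.7,0],6],[[18.5,-13.4,0],7.5],[[22.2,-16,0],9],[[25.9,-18.7,0],10.5],[[29.6,-21.4,0],12],[[33.3,-24,0],13.5],[[37,-26.7,0],15]]' 0 20
```

```text
t: 1.1
tcp_pos: [0.4506, -0.2488, 0.2311]
tool_rot: [1.0, -0.001, -0.0, -0.0]
force: [0.9, -0.3, 0.3]
finger_gap: 0.0
```

```bash
python3 -m crank '[[[0.8,-4.5,0],0],[[1.6,-9,0],0],[[2.4,-13.5,0],0],[[3.2,-18,0],0],[[4,-22.5,0],0],[[4.8,-27,0],0],[[5.6,-31.5,0],0],[[6.4,-36,0],0],[[7.2,-40.5,0],0],[[8,-45,0],0]]' && python3 -m crank '[[[0,0,0],0],[[0,0,0],0]]'; python3 - <<'E'
from h import *
p=manip.camera_params("wrist");im=manip.snapshot("wrist")[...,::-1].copy();cv2.imwrite("pics/w0.png",im)
s=manip.sense();print(s['tcp_pos'],s['q'].round(2),s['force'])
np.save("w0.npy",p,allow_pickle=True)
basin(im,p,np.array([.5476,.2387]))
E
```

```text
t: 2.1
tcp_pos: [0.53, 0.2014, 0.231]
tool_rot: [1.0, -0.0, -0.0, 0.0]
force: [0.7, -1.5, 1.4]
finger_gap: 0.001
t: 2.3
tcp_pos: [0.5296, 0.2003, 0.2307]
tool_rot: [1.0, 0.001, -0.001, 0.0]
force: [-0.5, -0.1, 0.5]
finger_gap: 0.0
[0.52960158 0.19925723 0.23077444] [ 0.16  0.45  1.58 -0.    1.11  1.73] [-0.44322631  0.23827817  0.1166386 ]
 centre [0.5511 0.2393] r 0.0635 res mm [ 0.   0.1 -0.2 -0.   0.1 -0.  -0.2  0.2]
 dabs [np.float64(-163.1), np.float64(-123.2), np.float64(-82.8), np.float64(-42.2), np.float64(-1.5), np.float64(38.8), np.float64(78.6), np.float64(157.3)]  gold []
```

View pics/w0.png

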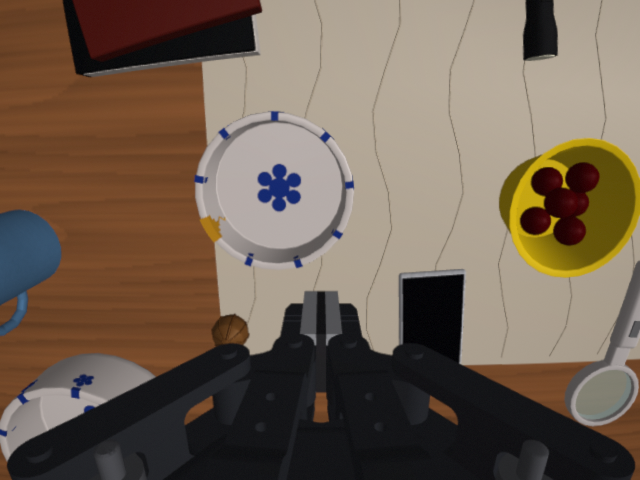

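```bash
python3 -m crank '[[[-0.3,-3.2,2],0],[[-0.6,-6.4,4],0],[[-1,-9.7,6],0],[[-1,-9.7,9],0],[[-1,-9.7,12],0],[[-1,-9.7,14],0],[[-1,-9.7,15.5],0],[[-1,-9.7,15.5],0],[[-1,-9.7,15.5],0]]'; python3 - <<'E'
from h import *
im=manip.snapshot("side")[...,::-1];cv2.imwrite("pics/s1.png",cv2.resize(im[200:360,200:400],None,fx=4,fy=3.75)[:600])
s=manip.sense();print(s['tcp_pos'],s['force'],s['ft_torque'])
E
```

```text
t: 3.25
tcp_pos: [0.521, 0.2957, 0.0767]
tool_rot: [1.0, -0.001, 0.0, -0.0]
force: [0.1, -0.3, 0.1]
finger_gap: -0.002
[0.52141957 0.29608158 0.07730381] [-0.27111089  0.05836631  0.20016033] [-0.0171806  -0.02420042  0.01504855]
```

View pics/s1.png

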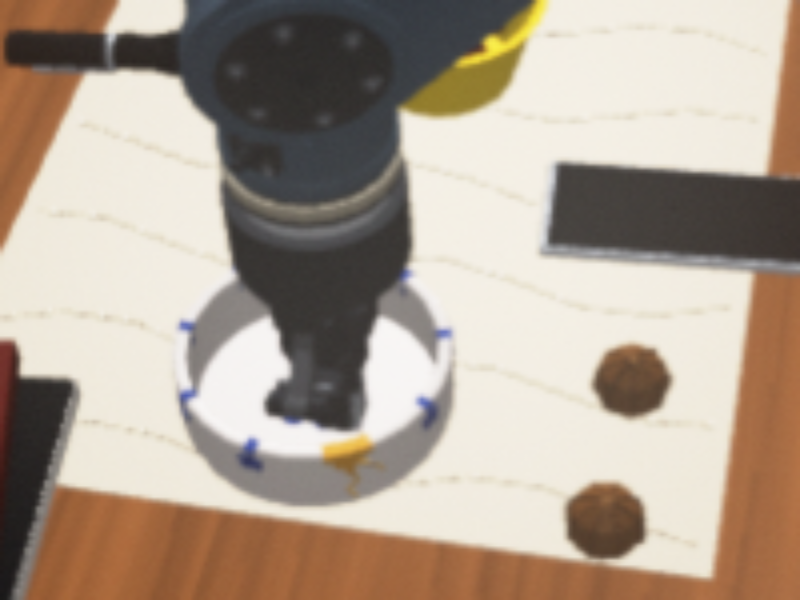

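```bash
python3 -m crank '[[[-0.1,0,0.6],0],[[-0.1,0,1.2],0],[[-0.1,0,1.6],0],[[-0.1,0,1.8],0],[[-0.1,0,1.9],0],[[-0.1,0,1.9],0]]'; python3 -m crank '[[[0,0,0.05],0],[[0,0,0.1],0],[[0,0,0.15],0],[[0,0,0.2],0],[[0,0,0.2],0]]'
```

```text
t: 3.9
tcp_pos: [0.5193, 0.2965, 0.0571]
tool_rot: [1.0, -0.0, -0.0, 0.0]
force: [0.3, 0.3, 0.3]
finger_gap: -0.0
t: 4.4
tcp_pos: [0.5193, 0.2964, 0.0553]
tool_rot: [1.0, -0.001, -0.0, 0.0]
force: [-1.2, -0.6, 0.6]
finger_gap: -0.001
```

```bash
python3 -m crank '[[[0,0,0.03],0],[[0,0,0.05],0],[[0,0,0.05],0]]'; python3 -m crank '[[[0,0,0.03],0],[[0,0,0.05],0],[[0,0,0.05],0]]'
```

```text
t: 4.7
tcp_pos: [0.5194, 0.2964, 0.0551]
tool_rot: [1.0, -0.0, 0.0, 0.0]
force: [0.8, -1.0, 2.8]
finger_gap: 0.001
t: 5.0
tcp_pos: [0.5194, 0.2965, 0.0551]
tool_rot: [1.0, -0.0, 0.0, -0.0]
force: [-2.3, -1.4, 6.8]
finger_gap: 0.001
```

```bash
python3 - <<'E'
import numpy as np
a=np.radians(117.5+np.arange(0,361,4));P=np.round(6.45*np.c_[np.cos(a),-np.sin(a)],1)
for k in range(9): print(k+1,(P[10*k+1:10*k+11]-P[10*k]).round(1).tolist())
E
```

```text
1 [[-0.4, 0.2], [-0.7, 0.4], [-1.1, 0.7], [-1.4, 1.0], [-1.8, 1.3], [-2.0, 1.7], [-2.3, 2.0], [-2.6, 2.4], [-2.8, 2.8], [-3.0, 3.2]]
2 [[-0.1, 0.5], [-0.2, 0.9], [-0.3, 1.3], [-0.4, 1.8], [-0.4, 2.2], [-0.4, 2.7], [-0.4, 3.1], [-0.4, 3.6], [-0.3, 4.0], [-0.2, 4.4]]
3 [[0.2, 0.5], [0.4, 0.9], [0.6, 1.3], [0.8, 1.7], [1.1, 2.0], [1.4, 2.4], [1.7, 2.7], [2.0, 3.0], [2.4, 3.3], [2.7, 3.5]]
4 [[0.4, 0.3], [0.8, 0.5], [1.2, 0.6], [1.7, 0.8], [2.1, 0.9], [2.5, 1.0], [3.0, 1.0], [3.4, 1.0], [3.9, 1.0], [4.3, 1.0]]
5 [[0.5, -0.1], [0.9, -0.2], [1.4, -0.3], [1.8, -0.5], [2.2, -0.7], [2.6, -0.9], [2.9, -1.1], [3.3, -1.4], [3.6, -1.7], [4.0, -2.0]]
6 [[0.2, -0.4], [0.5, -0.7], [0.8, -1.1], [1.0, -1.5], [1.2, -1.9], [1.3, -2.4], [1.4, -2.8], [1.5, -3.2], [1.6, -3.7], [1.6, -4.1]]
7 [[0.0, -0.5], [0.0, -0.9], [0.0, -1.4], [-0.1, -1.8], [-0.2, -2.2], [-0.4, -2.7], [-0.6, -3.1], [-0.8, -3.5], [-1.0, -3.9], [-1.3, -4.2]]
8 [[-0.3, -0.4], [-0.6, -0.7], [-0.9, -1.0], [-1.3, -1.3], [-1.6, -1.5], [-2.0, -1.8], [-2.4, -2.0], [-2.8, -2.1], [-3.3, -2.3], [-3.7, -2.4]]
9 [[-0.4, -0.1], [-0.9, -0.1], [-1.3, -0.1], [-1.8, -0.1], [-2.2, -0.1], [-2.7, 0.0], [-3.1, 0.1], [-3.6, 0.2], [-4.0, 0.4], [-4.4, 0.6]]
```

```bash
python3 -m crank '[[[-0.4,0.2,0],0],[[-0.7,0.4,0],0],[[-1.1,0.7,0],0],[[-1.4,1.0,0],0],[[-1.8,1.3,0],0],[[-2.0,1.7,0],0],[[-2.3,2.0,0],0],[[-2.6,2.4,0],0],[[-2.8,2.8,0],0],[[-3.0,3.2,0],0]]'; python3 -m crank '[[[0,0,0],0],[[0,0,0],0]]'
```

```text
t: 6.0
tcp_pos: [0.4904, 0.2653, 0.0551]
tool_rot: [1.0, -0.001, 0.002, -0.001]
force: [0.9, 3.9, 5.5]
finger_gap: 0.002
t: 6.2
tcp_pos: [0.49, 0.2648, 0.0551]
tool_rot: [1.0, -0.001, 0.001, -0.0]
force: [2.5, 2.0, 6.8]
finger_gap: 0.001
```

```bash
python3 -m crank '[[[-0.1,0.5,0],0],[[-0.2,0.9,0],0],[[-0.3,1.3,0],0],[[-0.4,1.8,0],0],[[-0.4,2.2,0],0],[[-0.4,2.7,0],0],[[-0.4,3.1,0],0],[[-0.4,3.6,0],0],[[-0.3,4.0,0],0],[[-0.2,4.4,0],0]]'; python3 -m crank '[[[0,0,0],0],[[0,0,0],0]]'
```

```text
t: 7.2
tcp_pos: [0.4866, 0.2215, 0.0551]
tool_rot: [1.0, -0.001, -0.0, -0.001]
force: [-1.0, 6.6, 9.5]
finger_gap: -0.002
t: 7.4
tcp_pos: [0.4867, 0.221, 0.0551]
tool_rot: [1.0, -0.001, -0.0, -0.001]
force: [-0.8, 3.3, 9.7]
finger_gap: -0.004
```

```bash
python3 - <<'E'
from h import *
p=manip.camera_params("top");im=manip.snapshot("top")[...,::-1].copy()
print([(c.round(1),a,cast(p,[c],.055)[0,:2].round(4)) for q in ("pics/top0.png",None) for c,a in blobs(cv2.imread(q) if q else im,(100,35,30),(140,255,255),3) if 205<c[0]<300 and 170<c[1]<260])
E
python3 -m crank '[[[0.2,0.5,-0.03],0],[[0.4,0.9,-0.05],0],[[0.6,1.3,-0.05],0],[[0.8,1.7,-0.05],0],[[1.1,2.0,-0.05],0],[[1.4,2.4,-0.05],0],[[1.7,2.7,-0.05],0],[[2.0,3.0,-0.05],0],[[2.4,3.3,-0.05],0],[[2.7,3.5,-0.05],0]]';python3 -m crank '[[[0,0,0],0],[[0,0,0],0]]'
```

```text
[(array([249.5, 187. ]), np.int32(6), array([0.6118, 0.2372])), (array([230.4, 193.2]), np.int32(5), array([0.5986, 0.2779])), (array([268.5, 194. ]), np.int32(4), array([0.5965, 0.1964])), (array([219., 210.]), np.int32(7), array([0.5625, 0.3018])), (array([250.6, 218.9]), np.int32(247), array([0.5432, 0.234 ])), (array([278.3, 212. ]), np.int32(7), array([0.5577, 0.1753])), (array([274.1, 232.9]), np.int32(8), array([0.5133, 0.1838])), (array([236. , 244.5]), np.int32(6), array([0.4888, 0.2644])), (array([257.1, 245.7]), np.int32(9), array([0.4862, 0.2196])), (array([249.5, 187. ]), np.int32(6), array([0.6118, 0.2372])), (array([230.4, 193.2]), np.int32(5), array([0.5986, 0.2779])), (array([268.6, 194.2]), np.int32(5), array([0.596 , 0.1962])), (array([278.3, 212. ]), np.int32(7), array([0.5577, 0.1753]))]
t: 8.45
tcp_pos: [0.5094, 0.1861, 0.055]
tool_rot: [1.0, -0.001, -0.005, -0.0]
force: [-6.8, 5.7, 12.3]
finger_gap: -0.001
t: 8.65
tcp_pos: [0.5099, 0.1859, 0.055]
tool_rot: [1.0, -0.001, -0.004, -0.0]
force: [-4.8, 3.0, 11.3]
finger_gap: 0.005
```

```bash
python3 -m crank '[[[0.4,0.3,-0.06],0],[[0.8,0.5,-0.08],0],[[1.2,0.6,-0.08],0],[[1.7,0.8,-0.08],0],[[2.1,0.9,-0.08],0],[[2.5,1.0,-0.08],0],[[3.0,1.0,-0.08],0],[[3.4,1.0,-0.08],0],[[3.9,1.0,-0.08],0],[[4.3,1.0,-0.08],0]]';python3 -m crank '[[[0,0,0],0],[[0,0,0],0]]'
```

```text
t: 9.65
tcp_pos: [0.5578, 0.1755, 0.0556]
tool_rot: [1.0, -0.0, 0.0, -0.0]
force: [0.8, 0.5, -0.1]
finger_gap: -0.001
t: 9.85
tcp_pos: [0.5572, 0.1754, 0.0556]
tool_rot: [1.0, -0.0, -0.0, 0.0]
force: [-0.2, -0.1, -0.8]
finger_gap: -0.0
```

```bash
python3 -m crank '[[[0,0,0.03],0],[[0,0,0.06],0],[[0,0,0.08],0],[[0,0,0.08],0]]'
```

```text
t: 10.25
tcp_pos: [0.5569, 0.1755, 0.0552]
tool_rot: [1.0, -0.0, -0.0, 0.0]
force: [-1.0, -0.7, 4.7]
finger_gap: 0.002
```

```bash
python3 -m crank '[[[0.5,-0.1,0],0],[[0.9,-0.2,0],0],[[1.4,-0.3,0],0],[[1.8,-0.5,0],0],[[2.2,-0.7,0],0],[[2.6,-0.9,0],0],[[2.9,-1.1,0],0],[[3.3,-1.4,0],0],[[3.6,-1.7,0],0],[[4.0,-2.0,0],0]]';python3 -m crank '[[[0,0,0],0],[[0,0,0],0]]'
```

```text
t: 11.25
tcp_pos: [0.5961, 0.1946, 0.0551]
tool_rot: [1.0, -0.0, -0.002, 0.001]
force: [-3.0, -2.2, 6.7]
finger_gap: 0.001
t: 11.45
tcp_pos: [0.5975, 0.1954, 0.0551]
tool_rot: [1.0, -0.0, 0.0, 0.0]
force: [-1.5, -0.7, 4.0]
finger_gap: 0.001
```

```bash
python3 -m crank '[[[0.2,-0.4,0],0],[[0.5,-0.7,0],0],[[0.8,-1.1,0],0],[[1.0,-1.5,0],0],[[1.2,-1.9,0],0],[[1.3,-2.4,0],0],[[1.4,-2.8,0],0],[[1.5,-3.2,0],0],[[1.6,-3.7,0],0],[[1.6,-4.1,0],0]]';python3 -m crank '[[[0,0,0],0],[[0,0,0],0]]'
```

```text
t: 12.45
tcp_pos: [0.6141, 0.2362, 0.0551]
tool_rot: [1.0, -0.0, 0.001, 0.0]
force: [-0.4, -3.2, 4.6]
finger_gap: 0.002
t: 12.65
tcp_pos: [0.614, 0.2369, 0.0551]
tool_rot: [1.0, -0.001, 0.001, -0.0]
force: [1.1, 0.2, 5.0]
finger_gap: -0.002
```

```bash
python3 -m crank '[[[0,-0.5,0],0],[[0,-0.9,0],0],[[0,-1.4,0],0],[[-0.1,-1.8,0],0],[[-0.2,-2.2,0],0],[[-0.4,-2.7,0],0],[[-0.6,-3.1,0],0],[[-0.8,-3.5,0],0],[[-1.0,-3.9,0],0],[[-1.3,-4.2,0],0]]';python3 -m crank '[[[0,0,0],0],[[0,0,0],0]]'
```

```text
t: 13.65
tcp_pos: [0.6014, 0.2785, 0.0552]
tool_rot: [1.0, -0.001, 0.001, -0.0]
force: [2.2, -2.2, 4.9]
finger_gap: 0.001
t: 13.85
tcp_pos: [0.6008, 0.279, 0.0551]
tool_rot: [1.0, -0.001, 0.001, -0.001]
force: [1.1, 0.1, 5.1]
finger_gap: 0.003
```

```bash
python3 -m crank '[[[-0.3,-0.4,0],0],[[-0.6,-0.7,0],0],[[-0.9,-1.0,0],0],[[-1.3,-1.3,0],0],[[-1.6,-1.5,0],0],[[-2.0,-1.8,0],0],[[-2.4,-2.0,0],0],[[-2.8,-2.1,0],0],[[-3.3,-2.3,0],0],[[-3.7,-2.4,0],0]]';python3 -m crank '[[[0,0,0],0],[[0,0,0],0]]'
```

```text
t: 14.85
tcp_pos: [0.5638, 0.303, 0.0552]
tool_rot: [1.0, -0.001, 0.001, -0.0]
force: [3.6, -0.7, 5.9]
finger_gap: -0.001
t: 15.05
tcp_pos: [0.5631, 0.3031, 0.0552]
tool_rot: [1.0, -0.001, 0.0, -0.0]
force: [2.0, 0.2, 6.7]
finger_gap: 0.0
```

```bash
python3 -m crank '[[[-0.4,-0.1,0],0],[[-0.9,-0.1,0],0],[[-1.3,-0.1,0],0],[[-1.8,-0.1,0],0],[[-2.2,-0.1,0],0],[[-2.7,0,0],0],[[-3.1,0.1,0],0],[[-3.6,0.2,0],0],[[-4.0,0.4,0],0],[[-4.4,0.6,0],0]]';python3 -m crank '[[[0,0,0],0],[[0,0,0],0],[[0,0,0],0]]'
```

```text
t: 16.05
tcp_pos: [0.5194, 0.2974, 0.0551]
tool_rot: [1.0, -0.001, 0.001, -0.001]
force: [2.9, 2.4, 4.6]
finger_gap: -0.003
t: 16.35
tcp_pos: [0.5187, 0.2971, 0.0551]
tool_rot: [1.0, -0.001, -0.0, -0.0]
force: [2.0, 0.8, 7.4]
finger_gap: -0.003
```

```bash
python3 -m crank '[[[0,0,-1],0],[[0,0,-3],0],[[0,0,-6],0],[[0,0,-10],0],[[0,0,-14],0],[[0,0,-17.5],0],[[0.3,3.2,-17.5],0],[[0.7,6.5,-17.5],0],[[1,9.7,-17.5],0],[[1,9.7,-17.5],0]]';python3 -m crank '[[[0,0,0],0],[[0,0,0],0],[[0,0,0],0]]'; python3 - <<'E'
from h import *
p=manip.camera_params("wrist");im=manip.snapshot("wrist")[...,::-1].copy();cv2.imwrite("pics/w1.png",im)
basin(im,p,np.array([.5495,.239]));s=manip.sense();print(s['tcp_pos'],s['force'])
t=manip.snapshot("top")[...,::-1].copy();cv2.imwrite("pics/top1.png",t)
d=cv2.absdiff(t,cv2.imread("pics/top0.png")).max(2)>60
n,_,st,c=cv2.connectedComponentsWithStats(d.astype(np.uint8));print([x.tolist() for x in st[1:] if x[4]>15])
E
```

```text
t: 17.35
tcp_pos: [0.527, 0.1964, 0.2288]
tool_rot: [1.0, -0.002, -0.003, 0.001]
force: [0.3, -0.4, -0.1]
finger_gap: 0.0
t: 17.65
tcp_pos: [0.5285, 0.2005, 0.2294]
tool_rot: [1.0, 0.0, -0.001, -0.0]
force: [0.0, 0.1, -0.1]
finger_gap: 0.0
 centre [0.551  0.2394] r 0.0635 res mm [-0.2  0.1  0.1  0.1  0.1 -0.  -0.  -0. ]
 dabs [np.float64(-162.9), np.float64(-123.1), np.float64(-82.8), np.float64(-42.2), np.float64(-1.6), np.float64(38.6), np.float64(78.4), np.float64(157.5)]  gold []
[0.52867544 0.20050809 0.22953956] [0.23680068 0.00234472 0.30910082]
[[53, 148, 259, 332, 24761], [184, 156, 58, 13, 337], [198, 220, 10, 6, 43], [258, 283, 9, 13, 58], [227, 348, 15, 6, 33], [282, 350, 5, 5, 17], [322, 360, 318, 120, 20650], [280, 375, 12, 14, 80], [578, 385, 27, 28, 192], [562, 434, 3, 11, 21], [331, 439, 7, 9, 47], [39, 440, 100, 40, 2092], [388, 440, 9, 9, 46], [227, 454, 66, 10, 423], [171, 459, 51, 5, 117], [345, 473, 15, 7, 28], [371, 472, 19, 8, 29], [138, 475, 5, 5, 20], [411, 477, 15, 3, 29]]
```

View pics/w1.png

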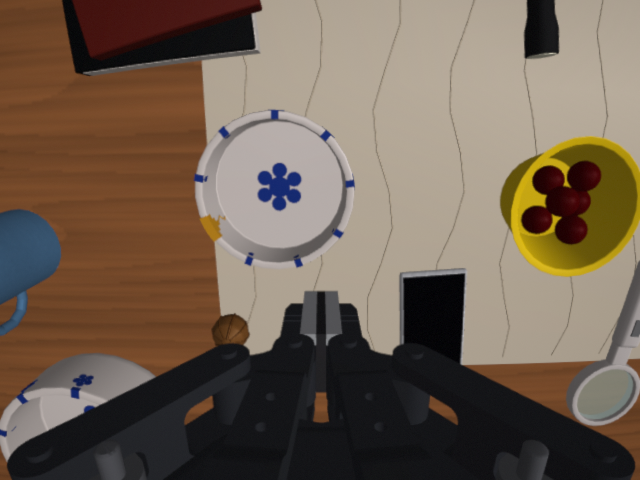

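The basin (centre at about pixel (275,190), gold at (211,229)) and its neighbours look the same as before the stroke.

```bash
python3 -c "
from station import manip
print(manip.sign_off())"
```

```text
the job is handed in; nothing more can be done
None
```

The shut fingertips went once round the middle-sized basin's lip, anticlockwise from the gold repair and back, then lifted clear. I handed the job in with about 17.7 s on the clock.

- **Contact:** readings at the repair, flowers 1 to 8 and the repair again showed about 4 to 12 N upward on the tool. The fingertip was within about 5 mm of my estimate of each point.
- **Gap in the stroke:** the touch was lost somewhere between flowers 3 and 4, because I had eased off about 0.8 mm too far. I set the fingertips down again at flower 4 (4.7 N) before going on, so contact was not continuous over that stretch.
- **Basin:** the wrist camera put its centre at (0.5511, 0.2393) m before and (0.5510, 0.2394) m after, so it has not measurably moved or turned.
- **Other things on the desk:** those in the last wrist picture look unmoved. The dish and one walnut were not in that picture. The before-and-after comparison of top views was mostly hidden by the arm, so I only have the wrist picture for this.
- **Disagreements:** the top and wrist views differed by about 3.5 mm on the basin's centre, so I used a value between them. The side view put the centre about 7 mm farther out in y, probably because the painted petals biased it, and I left it out.

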